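Cap the tasting-stand oil tank with its camlock coupling

TASK

Close the steel oil tank: stand the aluminium camlock coupling over the tank's upright grooved adaptor, push it gently but fully home against its stiff rubber plug while both cam arms are still raised, then swing one cam arm down to its stop and after it the other. Do not force the fitting, leave the goods around it where they are, and let go at the end.

Things in the scene. Friction and masses are not known exactly. Their poses are not given: they have to be found in the camera images.
- coupling: Loose camlock blind cap, plain aluminium, 0.38 kg, mouth down on the table. Origin: centre of its mouth, z up its axis. Skirt 49 mm outside diameter; bore 38.4 mm, 42 deep; flat top at z = 48 mm, on it a gripping lug, 24 mm along x, 30 along y, from z = 48 to 81 (grip across x, fingertips above 48). A cam arm sticks out along +y (a) and one along -y (b).
- cam_a (a joint): Cam arm on the coupling's +y side. 0 = raised, pointing outwards and 40 degrees above level; grows as it swings down to 1.40 rad = on its stop, 40 degrees below level. Hinge at y = +30, z = 23 mm of the coupling, axis along x. Arm 60 mm long from the hinge, 12 mm wide (20 at the end ring), 6 thick. Stiff hinge: stays where left.
- cam_b (a joint): The same arm on the coupling's -y side (hinge at y = -30, z = 23 mm); same angles.
- cam_a_ring (a point): Centre of the finger ring of arm a, 51 mm from its hinge, in mid thickness; moves with the arm. Swinging takes about 5 to 15 N here; keep below 25 N at the stop. If the coupling is 5 mm or more short of home the cam nose jams on the adaptor's collar; within about 2 mm it draws the coupling down.
- cam_b_ring (a point): The same on arm b.
- tank: Fixed low steel tank, 150 mm along its x, 120 along y, top at z = 68; origin under its centre on the table. The upright grooved aluminium adaptor, 36.8 mm diameter, stands on its centre axis, on a riser set to a height that differs each time and is not reported: the home height of the coupling's origin is 110 to 146 mm above the table. Home must be felt. The coupling may face any way.
- plug (a joint): Travel (m) of the black rubber plug, 22 mm diameter, in the adaptor's end: 0 = raised, 0.009 = coupling home. Sinks under a steady 9 N, does not spring back; a coupling just laid on rests 9 mm high. In the last 2 mm a springy gasket adds 8 N per mm. Above home height: groove 11 to 27 mm, collar to 42 (top 5 mm chamfered to 28 mm diameter), gasket to 44, raised plug to 51.
- jar_low: Low amber jar, 56 mm diameter, 65 mm tall: a bystander. Origin at its underside.
- tin: Round tin, 60 mm diameter, 45 mm tall: a bystander. Origin at its underside.
- carton: Paper carton 50 x 90 x 35 mm: a bystander. Origin at its underside.
- cheese: White cheese round, 100 mm diameter, 28 mm tall: a bystander. Origin at its underside.
- oil_bottle: Green oil bottle, 60 mm diameter, 190 mm tall: a bystander. Origin at its underside.
- jar_tall: Tall glass jar, 66 mm diameter, 100 mm tall: a bystander. Origin at its underside.
- spoon: Wooden spoon, 160 mm, lying on the table between tank and coupling: a bystander.
Not all that is in view belongs to the job. Several things have the shape of the tank; the one meant has the colours described above.

How it is judged:
By the outcome, as a careful person would: the job done as asked, in the order asked, and still so for the second after the job is handed in, with the robot touching nothing.
It also fails if it takes over 58 s, if anything falls off the work surface, if the arm or the gripper's body presses on something with over 40 N, if the wrist force passes 120 N, or if a joint passes its speed limit or range.

ROBOT

A 7-joint arm with a two-finger parallel gripper is mounted at the origin on the work surface. World frame = base frame: x ahead of the robot, y to its left, z up, the work surface at z = 0. Lengths are in mm, angles in rad, forces in N, time in s.
With the tool pointing down it reaches from about 400 to 850 mm from the base axis. Payload 4.5 kg.
Tool frame: the origin (TCP) lies on the centre line of the jaws, within the pads' length; the fingertips stand r.finger_overhang ahead of it and the grasp point (between the pads) lies 2 mm behind it (r.finger_overhang is the distance from the TCP to the fingertips, in mm); z points along the fingers, y is the line along which they close (so a half turn about z gives the same grasp; the last joint's range is limited). The gripper opens to 85 mm and grips with 20 to 120 N. Pads are 22 mm wide; open, the fingers measure 114 mm over their backs; the gripper's body (76 mm by 85 mm) begins 54 mm behind the grasp point. The pads swing forward as they close: fully open they stand 13 mm farther back than shut.
Start: joints at [-1.081, 0.689, -0.195, 1.565, 0.157, 0.902, -0.215], TCP at [275.098, 561.225, 248.317] pointing down, gripper open.
Joint ranges: [-3.01, 3.01], [-0.46, 2.08], [-1.47, 1.51], [0.13, 2.56], [-1, 4.14], [0.04, 2.09], [-2.66, 2.66]. Speed limits (rad/s): [2.57, 2.57, 3.14, 3.14, 3.14, 3.14, 3.14].

INTERFACE

Orientations are given as a rotation vector (axis times angle).
In Python, from rig import r gives the robot as it stands.
- The arm moves only by the shell command python3 -m jog 'ROWS' [FORCE]. ROWS is JSON, a list of rows, each a list of 7 numbers: the opening, from 0 (shut) to 1 (fully open), then the shift along the tool's x, y, z in m, then the turn, a rotation vector about the tool's x, y, z in degrees. A call has exactly 5 rows; each row shifts and turns the commanded pose from where the row before left it, along the tool's axes as they then stand; what a row does not reach is not made up. A row lasts 1/10 s, in which the tool goes at most 50 mm and 8.59 degrees, less where a joint would pass 70% of its speed; a pose out of reach is approached as far as the arm can. A call with a gripper value outside its range is refused whole. The fingers move at their own pace and stop on an object; FORCE is the grip in N (left out, the last holds). Time passes only in rows, so rows that do not move let the fingers close, or fill a call up. It gives the time, the measured TCP pose, the force, the opening and the grip force at its end, in the units of the state.
- r.get_obs(): the state, without advancing time (a new reading comes with each control period).
- r.capture(name): name is "scene" or "side" or "wrist"; returns a dict with "color" (480x640x3 uint8, blue, green, red), "intrinsics" (3x3 intrinsics, pixels), "D" ([k1, k2, p1, p2, k3] as OpenCV has them; the pictures are not rectified), "R" (3x3) and "t" (3): a world point X has camera coordinates R X + t; the wrist camera has in their place "hand_eye" (4x4, takes a point from camera to tool coordinates, whose origin is the TCP and whose axes are the flange's). Camera axes: x right, y down, z forward; pixel columns grow to the right and rows downward; lengths in mm; the calibration is good to about 2 mm. A picture is of the moment at which its call begins: read the wrist's pose just before it. There is no depth.
- r.sign_off(): hands the job in; it is judged then, once.
Trained networks look in a picture, given as the dict that the camera call returned (one of the last four; its "shot" number tells which), for a name from the list of things; names that differ only in an ending like _2 or _b are one class to them, and where a whole thing is asked for, a point or a joint stands for the part that bears it (a point fixed in the world has none). Each returns a list of dicts, best first, with "conf" (0 to 1); they miss things now and then, are a little off and sometimes report something else, mostly with a low value. They report only what shows in the picture. A call takes as long as a camera call. They do not tell look-alikes from the thing itself.
- r.find_in(target, picture): "box" ([left, top, width, height] as shares, 0 to 1, of the picture: columns of its width, rows of its height, round what is visible of it).
The state is a dict: "time": time; "joints": joint angles; "joint_vel": joint speeds; "effort": joint torques, N m; "tool_pos": TCP position; "tcp_rot": TCP orientation; "ft_force": force on the tool from outside, world axes, zero at the start; "moment": the same for the moment, N m; "opening": opening from 0.0 (shut) to 1.0 (fully open); "gripper_force": force on a finger pad.
Only numpy, scipy, OpenCV 4.12 (cv2) and the standard library are available. Lean on these libraries where they do the work, as an engineer would, in place of code of your own. Each camera call takes 0.05 s, during which the arm holds its last target. There are 200 camera calls.

## Working session

There is one attempt and no reset: what is moved stays moved. The work goes in short steps, Python scripts to look and compute and a shell command to move; the robot and the scene stay as the last step left them, time stands still between calls to the robot, and variables do not carry over. Pictures are saved under pics/ and viewed, at most 10 in all, crops included, and the job is handed in when it is done.

```bash
ls; mkdir -p pics; python3 - <<'E'
from rig import r
import cv2,numpy as np
o=r.get_obs();print({k:np.round(v,3) for k,v in o.items()},r.finger_overhang)
for n in("scene","side"):
    p=r.capture(n);cv2.imwrite(f"pics/{n}0.png",p["color"])
    print(n,p["intrinsics"].tolist(),np.round(p["D"],4),np.round(p["R"],3).tolist(),np.round(p["t"],1))
    for t in("coupling","tank","plug","cam_a_ring","spoon"):
        print(t,[(round(d["conf"],2),[int(b*s) for b,s in zip(d["box"],(640,480,640,480))]) for d in r.find_in(t,p)])
E
```

```text
pics
{'time': np.float64(0.0), 'joints': array([-1.081,  0.69 , -0.195,  1.566,  0.157,  0.903, -0.215]), 'joint_vel': array([-0.   ,  0.   ,  0.   , -0.001, -0.   , -0.002, -0.001]), 'effort': array([-0.0000e+00, -5.3960e+01, -1.2670e+00, -1.5854e+01,  9.0000e-03,
        9.0000e-03, -0.0000e+00]), 'tool_pos': array([274.887, 560.612, 247.466]), 'tcp_rot': array([-7.10e-01, -3.06e+00,  3.00e-03]), 'ft_force': array([ 0.346, -0.784, -0.378]), 'moment': array([-0.007,  0.032, -0.02 ]), 'gripper_force': np.float64(0.0), 'opening': np.float64(0.998)} 17.0
scene [[453.52917356100386, 0.0, 331.32992266576883], [0.0, 453.52917356100386, 242.80697819533606], [0.0, 0.0, 1.0]] [-0.0818  0.      0.      0.      0.    ] [[0.439, 0.898, -0.019], [0.584, -0.301, -0.754], [-0.683, 0.32, -0.657]] [-175.1 -240.5 1521. ]
coupling [(0.55, [400, 218, 30, 34])]
tank [(0.73, [117, 221, 76, 71]), (0.73, [375, 152, 61, 62]), (0.66, [222, 189, 72, 62]), (0.64, [237, 245, 76, 83])]
plug [(0.61, [252, 190, 4, 2]), (0.49, [137, 221, 6, 6])]
cam_a_ring [(0.64, [427, 221, 3, 5])]
spoon [(0.94, [339, 239, 36, 44]), (0.55, [396, 244, 14, 8])]
side [[585.7839107822502, 0.0, 313.8843384722503], [0.0, 585.7839107822502, 242.3756891271257], [0.0, 0.0, 1.0]] [-0.0416  0.      0.      0.      0.    ] [[0.899, -0.437, -0.016], [-0.265, -0.516, -0.815], [0.348, 0.737, -0.58]] [-507.6  212.5 1210.8]
coupling [(0.65, [245, 207, 52, 31])]
tank [(0.96, [151, 181, 76, 74]), (0.76, [304, 262, 89, 98]), (0.7, [234, 393, 112, 86]), (0.56, [187, 287, 91, 94])]
plug [(0.68, [281, 393, 16, 14]), (0.59, [223, 289, 10, 7]), (0.4, [342, 264, 11, 10])]
cam_a_ring []
spoon [(0.57, [268, 257, 56, 21])]
```

View pics/scene0.png

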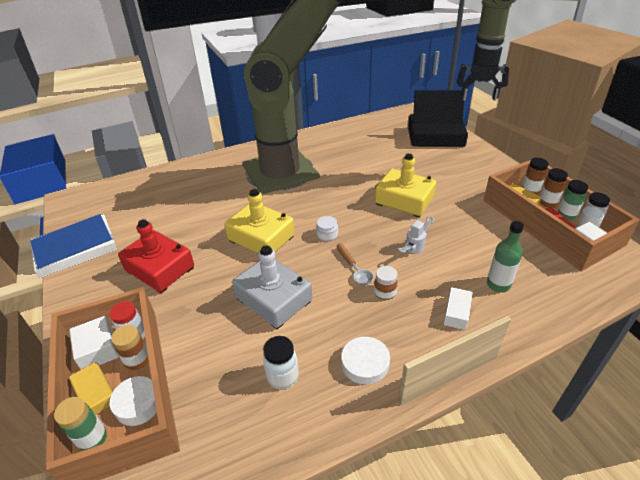

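View pics/side0.png

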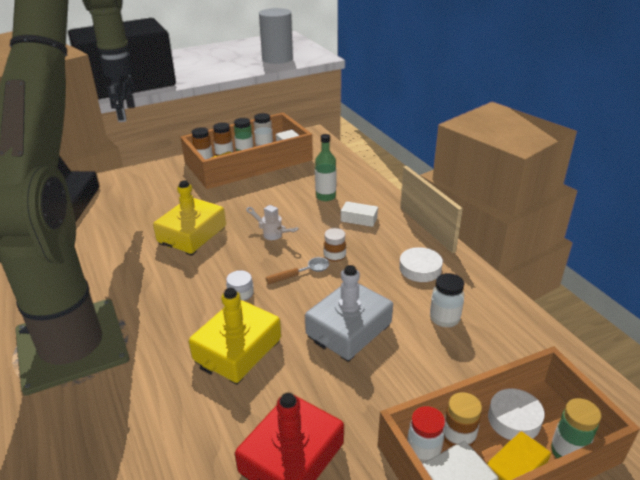

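Scene view: steel tank at about (272,285) with its plug top at (267,248), coupling at (416,237). Side view: tank at (349,318) with plug top at (350,268), coupling at (271,223). The yellow and red tanks are decoys.

```bash
cat > h.py <<'E'
import numpy as np,cv2
from scipy.spatial.transform import Rotation as Rn
from rig import r
def mat(o):
    T=np.eye(4);T[:3,:3]=Rn.from_rotvec(o["tcp_rot"]).as_matrix();T[:3,3]=o["tool_pos"];return T
def cap(n):
    o=r.get_obs();p=r.capture(n)
    if "hand_eye" in p:
        E=np.linalg.inv(mat(o)@np.array(p["hand_eye"]));p["R"],p["t"]=E[:3,:3],E[:3,3]
    return p
def ray(p,uv):
    d=cv2.undistortPoints(np.array([[uv]],float),np.array(p["intrinsics"]),np.array(p["D"]))[0,0]
    R=np.array(p["R"]);c=-R.T@np.array(p["t"]);v=R.T@np.array([d[0],d[1],1]);return c,v/np.linalg.norm(v)
def tri(*rs):
    A=sum(np.eye(3)-np.outer(v,v) for c,v in rs);b=sum((np.eye(3)-np.outer(v,v))@c for c,v in rs)
    X=np.linalg.solve(A,b);return X,max(np.linalg.norm(np.cross(X-c,v)) for c,v in rs)
def plane(p,uv,z):
    c,v=ray(p,uv);return c+v*(z-c[2])/v[2]
def proj(p,X):
    return cv2.projectPoints(np.atleast_2d(np.array(X,float)),cv2.Rodrigues(np.array(p["R"]))[0],np.array(p["t"]),np.array(p["intrinsics"]),np.array(p["D"]))[0][:,0]
E
python3 - <<'E'
from h import *
s=cap("scene");d=cap("side")
def P(n,a,b):print(n,*[np.round(x,1) for x in tri(ray(s,a),ray(d,b))])
P("plugtop",(267,248),(350,268));P("coup",(416,237),(271,223))
a=cv2.resize(s["color"][200:270,380:450],(400,400),interpolation=2);b=cv2.resize(d["color"][190:260,235:305],(400,400),interpolation=2)
a2=cv2.resize(s["color"][235:335,225:325],(400,400),interpolation=2)[:200];
cv2.imwrite("pics/c1.png",np.hstack([a,b]))
o=r.get_obs();print(mat(o).round(3));p=cap("wrist");print(np.round(p["hand_eye"],3),np.array(p["intrinsics"])[0])
E
```

```text
plugtop [ 536.9 -219.5  166.5] 2.8
coup [530.2 184.5  35.4] 2.4
[[-8.98000e-01  4.40000e-01  0.00000e+00  2.75105e+02]
 [ 4.40000e-01  8.98000e-01  0.00000e+00  5.61224e+02]
 [ 0.00000e+00  0.00000e+00 -1.00000e+00  2.48341e+02]
 [ 0.00000e+00  0.00000e+00  0.00000e+00  1.00000e+00]]
[[-1.00000e-03 -9.65000e-01 -2.62000e-01  6.64760e+01]
 [ 1.00000e+00 -0.00000e+00 -0.00000e+00  3.88000e-01]
 [ 0.00000e+00 -2.62000e-01  9.65000e-01 -1.25903e+02]
 [ 0.00000e+00  0.00000e+00  0.00000e+00  1.00000e+00]] [354.47264322   0.         312.39634945]
```

View pics/c1.png

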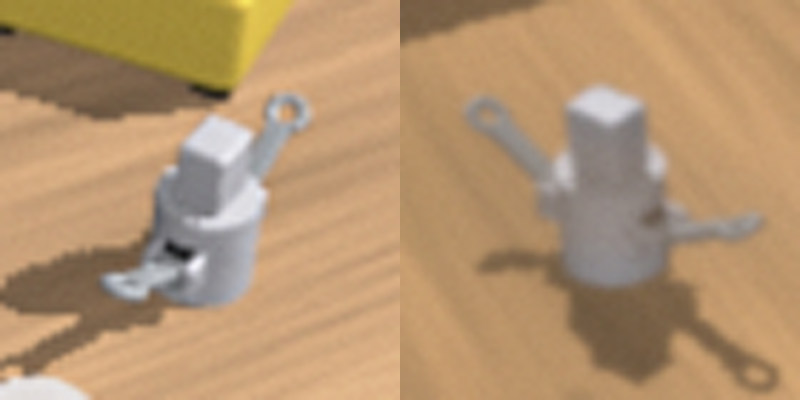

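```bash
python3 - <<'E'
from h import *
s=cap("scene");d=cap("side")
S=lambda x,y:(380+x/5.714-.4,200+y/5.714-.4);D=lambda x,y:(235+(x-400)/5.714-.4,190+y/5.714-.4)
def P(n,a,b):
    X,e=tri(ray(s,a),ray(d,b));print(n,X.round(1),round(e,1));return X
f=P("farring",S(288,112),D(485,113));n=P("nearring",S(125,287),D(745,227));P("lugtop",S(220,138),D(606,104))
v=f-n;print("dir deg",np.degrees(np.arctan2(v[1],v[0])),np.linalg.norm(v[:2]),((f+n)/2).round(1), "expect sep",2*(30+51*np.cos(.698)),"z",23+51*np.sin(.698))
E
```

```text
farring [497.5 250.9  48.9] 2.0
nearring [566.4 114.5  47.1] 2.9
lugtop [531.9 184.1  81.4] 2.5
dir deg 116.78747461498146 152.90327873654826 [532.  182.7  48. ] expect sep 138.14516739584653 z 55.77702248784629
```

```bash
python3 -m jog '[[1,-0.0397,-0.0226,0,0,0,0],[1,-0.0397,-0.0226,0,0,0,0],[1,-0.0397,-0.0226,0,0,0,0],[1,-0.0397,-0.0226,0,0,0,0],[1,-0.0397,-0.0226,0,0,0,0]]'
python3 - <<'E'
from h import *
s=cap("scene");d=cap("side")
for n,a,b in [("yel1",(408,155),(184,183)),("yel2",(255,191),(231,292)),("bottle",(516,227),(325,138)),("jarlow",(386,272),(335,233)),("tin",(327,221),(239,275)),("greytank cap",(267,248),(350,268))]:
    X,e=tri(ray(s,a),ray(d,b));print(n,X.round(),round(e,1))
E
```

```text
time: 1.35
tool_pos: [404.5, 370.9, 248.5]
tcp_rot: [0.709, 3.06, 0.001]
ft_force: [1.4, 0.3, 0.7]
opening: 0.996
gripper_force: 0.0
yel1 [342. 270. 161.] 3.2
yel2 [ 308. -171.  158.] 4.1
bottle [741. 290. 183.] 1.7
jarlow [634.  27.  68.] 2.6
tin [377.  -2.  51.] 1.2
greytank cap [ 537. -219.  166.] 2.8
```

```bash
python3 -m jog '[[1,-0.0395,-0.0225,0,0,0,0],[1,-0.0395,-0.0225,0,0,0,0],[1,-0.0395,-0.0225,0,0,0,0],[1,-0.0395,-0.0225,0,0,0,0],[1,-0.0395,-0.0225,0,0,0,0]]'
python3 -m jog '[[1,0,0,0.01,0,0,7.5],[1,0,0,0.01,0,0,7.5],[1,0,0,0.01,0,0,7.5],[1,0,0,0.01,0,0,7.5],[1,0,0,0.01,0,0,7]]'
python3 - <<'E'
from h import *
import time
o=r.get_obs();print(o["joint_vel"].round(3),mat(o).round(3))
p=cap("wrist");cv2.imwrite("pics/w1.png",p["color"])
for t in("coupling","cam_a_ring"):
    print(t,[(round(d["conf"],2),[int(b*s) for b,s in zip(d["box"],(640,480,640,480))]) for d in r.find_in(t,p)])
print(proj(p,[[532,183.5,81],[532,183.5,48]]))
E
```

```text
time: 1.95
tool_pos: [532.3, 183.5, 248.5]
tcp_rot: [0.709, 3.06, 0.001]
ft_force: [1.1, 1.0, 0.4]
opening: 1.0
gripper_force: 0.0
time: 2.45
tool_pos: [531.5, 185.1, 198.0]
tcp_rot: [1.65, 2.673, 0.001]
ft_force: [0.2, 0.3, -0.7]
opening: 1.004
gripper_force: 0.0
[-0.219  0.143  0.362  0.103 -0.325 -0.267 -0.886] [[-4.48000e-01  8.94000e-01  0.00000e+00  5.31500e+02]
 [ 8.94000e-01  4.48000e-01  1.00000e-03  1.85094e+02]
 [ 0.00000e+00  1.00000e-03 -1.00000e+00  1.98022e+02]
 [ 0.00000e+00  0.00000e+00  0.00000e+00  1.00000e+00]]
coupling [(0.56, [278, 118, 62, 207])]
cam_a_ring [(0.96, [297, 120, 27, 76])]
[[311.79550559 239.70959171]
 [311.86064011 228.5685774 ]]
```

View pics/w1.png

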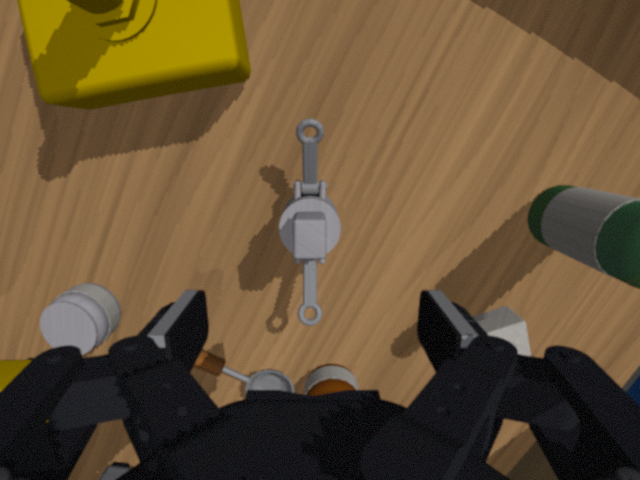

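The wrist view shows the coupling aligned under the gripper: lug top at (311,238), rings at (310,131) and (310,313). That matches the prediction of (312,240), so I'm descending.

```bash
python3 -m jog '[[1,0,0,0.03,0,0,0],[1,0,0,0.03,0,0,0],[1,0,0,0.03,0,0,0],[1,0,0,0.02,0,0,0],[1,0,0,0.012,0,0,0]]'
python3 -m jog '[[0.5,0,0,0,0,0,0],[0.1,0,0,0,0,0,0],[0.1,0,0,0,0,0,0],[0.1,0,0,0,0,0,0],[0.1,0,0,0,0,0,0]]' 70
```

```text
time: 3.1
tool_pos: [531.2, 184.7, 75.3]
tcp_rot: [-1.64, -2.678, 0.001]
ft_force: [-0.6, -0.4, 0.8]
opening: 0.997
gripper_force: 0.0
time: 3.6
tool_pos: [531.7, 184.5, 77.3]
tcp_rot: [1.644, 2.677, 0.001]
ft_force: [-1.2, -0.8, 5.4]
opening: 0.263
gripper_force: 70.2
```

```bash
python3 -m jog '[[0.1,0,0,-0.01,0,0,0],[0.1,0,0,-0.04,0,0,0],[0.1,0,0,-0.045,0,0,0],[0.1,0,0,-0.045,0,0,0],[0.1,0,0,-0.045,0,0,0]]'
python3 - <<'E'
from h import *
o=r.get_obs();T=mat(o)
for tgt in [(537,-219)]:
    d=np.array([*tgt,o["tool_pos"][2]])-o["tool_pos"];print((T[:3,:3].T@d).round(1),o["ft_force"].round(1),o["moment"].round(2))
E
```

```text
time: 4.1
tool_pos: [530.6, 184.1, 263.2]
tcp_rot: [-1.644, -2.677, 0.001]
ft_force: [1.7, 0.7, -4.6]
opening: 0.265
gripper_force: 70.1
[-3.624e+02 -1.766e+02  1.000e-01] [ 1.7  0.7 -4.6] [ 0.05 -0.18 -0.  ]
```

```bash
python3 -m jog '[[0.1,-0.03,-0.01,-0.004,0,0,0],[0.1,-0.045,-0.018,-0.004,0,0,0],[0.1,-0.045,-0.018,-0.004,0,0,0],[0.1,-0.045,-0.018,-0.004,0,0,0],[0.1,-0.045,-0.018,-0.004,0,0,0]]'
python3 -m jog '[[0.1,-0.045,-0.018,0,0,0,0],[0.1,-0.045,-0.018,0,0,0,0],[0.1,-0.045,-0.018,0,0,0,0],[0.1,-0.045,-0.018,0,0,0,0],[0.1,-0.045,-0.018,0,0,0,0]]'
python3 -m jog '[[0.1,-0.03,-0.006,0,0,0,0],[0.1,0,0,0,0,0,0],[0.1,0,0,0,0,0,0],[0.1,0,0,0,0,0,0],[0.1,0,0,0,0,0,0]]'
python3 - <<'E'
from h import *
p=cap("wrist");cv2.imwrite("pics/w2.png",p["color"])
np.savez("w2.npz",R=p["R"],t=p["t"],intrinsics=p["intrinsics"],D=p["D"])
for t in("tank","plug"):
    print(t,[(round(d["conf"],2),[round(b*s,1) for b,s in zip(d["box"],(640,480,640,480))]) for d in r.find_in(t,p)])
print(proj(p,[[537,-219.5,166],[537,-219.5,68]]))
E
```

```text
time: 4.6
tool_pos: [552.4, -41.8, 281.6]
tcp_rot: [-1.643, -2.677, 0.001]
ft_force: [0.8, -0.2, -5.2]
opening: 0.265
gripper_force: 70.0
time: 5.1
tool_pos: [573.8, -283.0, 281.2]
tcp_rot: [-1.643, -2.676, -0.0]
ft_force: [0.9, -0.0, -3.8]
opening: 0.263
gripper_force: 70.0
time: 5.6
tool_pos: [583.1, -308.6, 281.3]
tcp_rot: [-1.64, -2.678, -0.002]
ft_force: [0.4, -0.1, -4.2]
opening: 0.265
gripper_force: 70.2
tank [(0.85, [216.5, 35.6, 181.9, 140.2]), (0.72, [0.0, 147.9, 114.0, 123.7]), (0.61, [36.3, 0.0, 172.8, 34.1])]
plug [(0.79, [294.1, 73.0, 32.2, 27.9])]
[[311.23538593  87.186671  ]
 [311.60480691 103.08834336]]
```

View pics/w2.png

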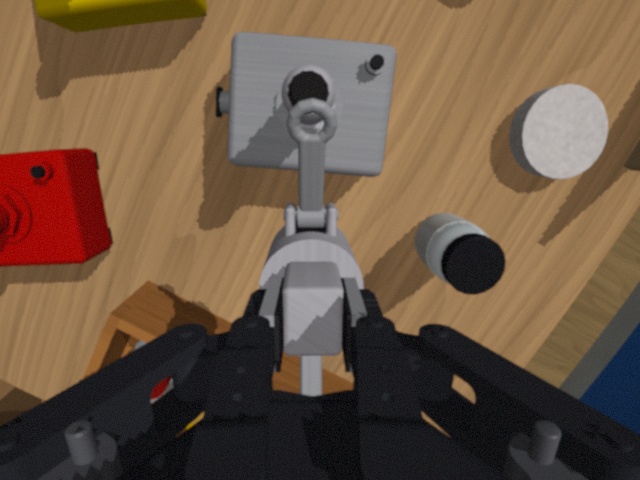

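Wrist view: steel tank at (310,100), black plug disc near (308,88), with a raised cam ring at (312,120) slightly over its lower edge. The grip looks straight. I'll take a second view from the side.

```bash
python3 -m jog '[[0.1,0,0.04,0,0,0,0],[0.1,0,0.02,0,0,0,0],[0.1,0,0,0,0,0,0],[0.1,0,0,0,0,0,0],[0.1,0,0,0,0,0,0]]'
cat >> h.py <<'E'
def plug(p,img,guess):
    g=img.max(axis=2);m=(g<60).astype(np.uint8)
    n,l,st,c=cv2.connectedComponentsWithStats(m)
    k=[i for i in range(1,n) if 150<st[i,4]<4000];i=min(k,key=lambda i:np.hypot(*(c[i]-guess)))
    h=max(cv2.findContours((l==i).astype(np.uint8),0,1)[0],key=len)
    return cv2.minEnclosingCircle(h),st[i]
E
python3 - <<'E'
from h import *
p1=dict(np.load("w2.npz"));i1=cv2.imread("pics/w2.png")
p=cap("wrist");cv2.imwrite("pics/w3.png",p["color"])
g=proj(p,[[537,-219.5,166]])[0]
print([(round(d["conf"],2),[round(b*s,1) for b,s in zip(d["box"],(640,480,640,480))]) for d in r.find_in("plug",p)])
c1,s1=plug(p1,i1,np.array([308,88]));c2,s2=plug(p,p["color"],g);print(g,c1,s1,c2,s2)
a=ray(p1,c1[0]);b=ray(p,c2[0]);print(tri(a,b))
s=cap("scene");d=cap("side");print(tri(a,b,ray(s,(267,248)),ray(d,(350,267))))
for X in (plane(p1,c1[0],166),plane(p,c2[0],166)):print(X)
cv2.imwrite("pics/c2.png",np.hstack([cv2.resize(i1[40:160,240:390],(400,320)),cv2.resize(p["color"][40:160,180:330],(400,320))]))
E
```

```text
time: 6.25
tool_pos: [635.4, -284.6, 281.2]
tcp_rot: [-1.645, -2.676, 0.002]
ft_force: [0.2, -0.2, -3.4]
opening: 0.265
gripper_force: 70.3
[(0.96, [202.3, 70.1, 36.5, 34.7])]
[221.48478149  84.09506588] ((306.9143371582031, 91.27291107177734), 20.270050048828125) [288  72  40  34 926] ((220.37728881835938, 88.85306549072266), 20.852294921875) [ 201   69   40   41 1290]
(array([ 535.1451479 , -222.24973123,  157.82916989]), np.float64(0.16994837134171492))
(array([ 537.17230753, -221.40468206,  168.36100692]), np.float64(3.710658347181205))
[ 535.66198693 -222.98593705  166.        ]
[ 537.53324086 -222.48320554  166.        ]
```

View pics/c2.png

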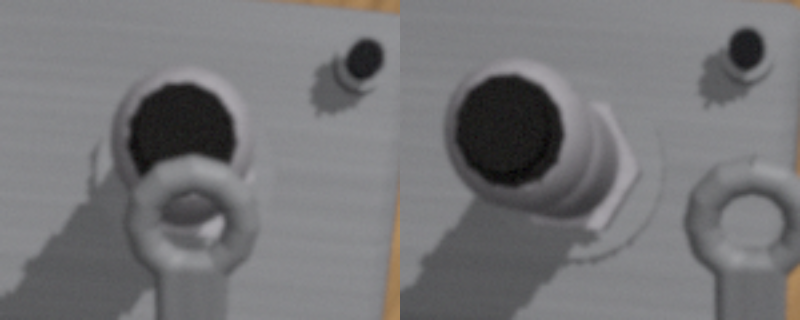

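```bash
python3 - <<'E'
from h import *
o=r.get_obs();T=mat(o);print((T[:3,:3].T@(np.array([536.8,-221.5,263])-o["tool_pos"])).round(1))
E
```

```text
[100.9 -59.9  18.4]
```

```bash
python3 -m jog '[[0.1,0.03,-0.018,0,0,0,0],[0.1,0.035,-0.021,0,0,0,0],[0.1,0.036,-0.021,0.005,0,0,0],[0.1,0,0,0.007,0,0,0],[0.1,0,0,0.006,0,0,0]]'
python3 - <<'E'
from h import *
s=cap("scene");d=cap("side")
print(r.get_obs()["tool_pos"].round(1))
g=[537,-221,170];a,b=proj(s,g)[0].astype(int),proj(d,g)[0].astype(int);print(a,b)
f=lambda im,c:cv2.resize(im[c[1]-50:c[1]+50,c[0]-35:c[0]+35],(400,571),interpolation=2)
cv2.imwrite("pics/c3.png",np.hstack([f(s["color"],a),f(d["color"],b)]))
E
```

```text
time: 6.95
tool_pos: [536.6, -220.6, 263.6]
tcp_rot: [1.644, 2.677, 0.0]
ft_force: [2.3, -0.5, -3.6]
opening: 0.265
gripper_force: 70.5
[ 538.1 -221.5  263.1]
[265 248] [349 265]
```

View pics/c3.png

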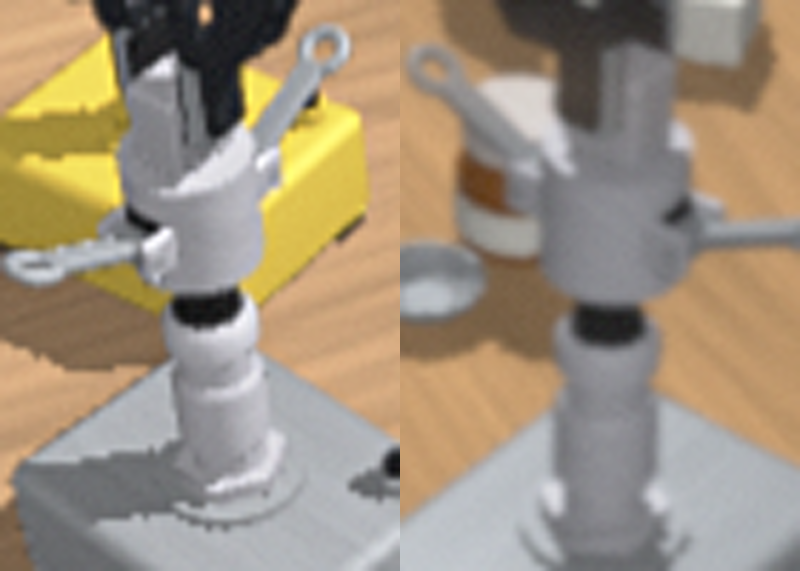

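```bash
python3 - <<'E'
from h import *
for n in("scene","side"):
    p=cap(n);g=proj(p,[537,-221,170])[0].astype(int)
    c=p["color"].astype(int);sat=(c.max(2)-c.min(2))/(c.max(2)+1);
    for y in range(g[1]-25,g[1]+32,2):
        row=sat[y,g[0]-30:g[0]+31]<.19;k=30
        xs=np.flatnonzero(row)
        runs=np.split(xs,np.flatnonzero(np.diff(xs)>1)+1)
        R=max(runs,key=len);print(n,y,R[0]+g[0]-30,R[-1]+g[0]-30,(R[0]+R[-1])/2+g[0]-30)
    for X in ([537,-221,205],[537,-221,190],[537,-221,155],[537,-221,130]):print(proj(p,X)[0].round(1))
E
```

```text
scene 223 251 277 264.0
scene 225 251 278 264.5
scene 227 251 278 264.5
scene 229 251 278 264.5
scene 231 251 277 264.0
scene 233 252 275 263.5
scene 235 250 274 262.0
scene 237 247 275 261.0
scene 239 247 275 261.0
scene 241 244 275 259.5
scene 243 235 275 255.0
scene 245 254 274 264.0
scene 247 255 271 263.0
scene 249 259 271 265.0
scene 251 259 274 266.5
scene 253 258 274 266.0
scene 255 258 274 266.0
scene 257 259 274 266.5
scene 259 259 274 266.5
scene 261 259 278 268.5
scene 263 256 281 268.5
scene 265 253 284 268.5
scene 267 250 287 268.5
scene 269 247 290 268.5
scene 271 244 293 268.5
scene 273 241 295 268.0
scene 275 239 295 267.0
scene 277 236 295 265.5
scene 279 235 295 265.0
[263.6 235.7]
[264.4 241.1]
[266.3 253.3]
[267.6 261.7]
side 240 326 365 345.5
side 242 327 364 345.5
side 244 332 364 348.0
side 246 333 364 348.5
side 248 333 365 349.0
side 250 333 370 351.5
side 252 336 371 353.5
side 254 324 379 351.5
side 256 325 379 352.0
side 258 328 367 347.5
side 260 339 364 351.5
side 262 339 364 351.5
side 264 341 361 351.0
side 266 344 359 351.5
side 268 345 355 350.0
side 270 342 356 349.0
side 272 341 358 349.5
side 274 341 358 349.5
side 276 341 358 349.5
side 278 341 358 349.5
side 280 343 357 350.0
side 282 343 357 350.0
side 284 341 360 350.5
side 286 341 363 352.0
side 288 338 367 352.5
side 290 335 371 353.0
side 292 332 375 353.5
side 294 330 378 354.0
side 296 327 379 353.0
[349.9 251.3]
[349.7 257.6]
[349.4 272. ]
[349.1 281.9]
```

```bash
python3 -m jog '[[0.1,0.003,-0.0008,0,0,0,0],[0.1,0,0,0.005,0,0,0],[0.1,0,0,0.005,0,0,0],[0.1,0,0,0.004,0,0,0],[0.1,0,0,0.002,0,0,0]]'
python3 -m jog '[[0.1,0,0,0.002,0,0,0],[0.1,0,0,0.002,0,0,0],[0.1,0,0,0.002,0,0,0],[0.1,0,0,0.002,0,0,0],[0.1,0,0,0,0,0,0]]'
```

```text
time: 7.65
tool_pos: [534.9, -218.3, 246.5]
tcp_rot: [-1.644, -2.676, 0.0]
ft_force: [0.1, 0.9, -3.5]
opening: 0.265
gripper_force: 70.5
time: 8.15
tool_pos: [535.0, -218.3, 239.0]
tcp_rot: [-1.644, -2.677, 0.0]
ft_force: [-0.1, -0.7, -3.7]
opening: 0.265
gripper_force: 70.5
```

```bash
python3 -m jog '[[0.1,0,0,0.002,0,0,0],[0.1,0,0,0.002,0,0,0],[0.1,0,0,0.002,0,0,0],[0.1,0,0,0.001,0,0,0],[0.1,0,0,0,0,0,0]]'
python3 -m jog '[[0.1,0,0,0.002,0,0,0],[0.1,0,0,0.002,0,0,0],[0.1,0,0,0.001,0,0,0],[0.1,0,0,0.001,0,0,0],[0.1,0,0,0,0,0,0]]'
```

```text
time: 8.65
tool_pos: [535.4, -218.5, 232.2]
tcp_rot: [1.644, 2.677, 0.0]
ft_force: [-0.3, 0.4, -3.7]
opening: 0.263
gripper_force: 70.6
time: 9.15
tool_pos: [535.9, -219.2, 226.5]
tcp_rot: [1.643, 2.675, -0.0]
ft_force: [3.2, -4.0, -3.8]
opening: 0.263
gripper_force: 70.6
```

```bash
python3 -m jog '[[0.1,-0.001,0.0003,0,0,0,0],[0.1,0,0,0.001,0,0,0],[0.1,0,0,0.001,0,0,0],[0.1,0,0,0.001,0,0,0],[0.1,0,0,0,0,0,0]]'
```

```text
time: 9.65
tool_pos: [536.1, -219.3, 223.2]
tcp_rot: [1.644, 2.677, 0.0]
ft_force: [2.7, -3.4, -2.0]
opening: 0.269
gripper_force: 70.8
```

```bash
python3 -m jog '[[0.1,-0.0012,0.0003,0,0,0,0],[0.1,0,0,0.001,0,0,0],[0.1,0,0,0.001,0,0,0],[0.1,0,0,0.002,0,0,0],[0.1,0,0,0,0,0,0]]'
```

```text
time: 10.15
tool_pos: [536.3, -219.7, 218.7]
tcp_rot: [-1.643, -2.676, -0.0]
ft_force: [1.2, -1.6, -4.7]
opening: 0.268
gripper_force: 70.5
```

```bash
python3 -m jog '[[0.1,-0.0006,0.0001,0.002,0,0,0],[0.1,0,0,0.002,0,0,0],[0.1,0,0,0.002,0,0,0],[0.1,0,0,0.002,0,0,0],[0.1,0,0,0,0,0,0]]'
python3 -m jog '[[0.1,0,0,0.001,0,0,0],[0.1,0,0,0.001,0,0,0],[0.1,0,0,0.001,0,0,0],[0.1,0,0,0.001,0,0,0],[0.1,0,0,0,0,0,0]]'
```

```text
time: 10.65
tool_pos: [536.7, -220.2, 210.8]
tcp_rot: [-1.643, -2.676, 0.0]
ft_force: [-0.4, -0.0, -3.1]
opening: 0.265
gripper_force: 70.5
time: 11.15
tool_pos: [537.0, -220.6, 207.1]
tcp_rot: [-1.644, -2.677, 0.0]
ft_force: [0.3, 0.2, -4.8]
opening: 0.265
gripper_force: 70.5
```

```bash
python3 -m jog '[[0.1,0,0,0.001,0,0,0],[0.1,0,0,0.001,0,0,0],[0.1,0,0,0.001,0,0,0],[0.1,0,0,0.001,0,0,0],[0.1,0,0,0,0,0,0]]'
python3 -m jog '[[0.1,0,0,0.001,0,0,0],[0.1,0,0,0.001,0,0,0],[0.1,0,0,0.001,0,0,0],[0.1,0,0,0.001,0,0,0],[0.1,0,0,0,0,0,0]]'
```

```text
time: 11.65
tool_pos: [537.0, -220.5, 203.1]
tcp_rot: [-1.644, -2.677, -0.0]
ft_force: [-0.3, -0.8, -3.9]
opening: 0.262
gripper_force: 70.5
time: 12.15
tool_pos: [537.1, -220.6, 200.2]
tcp_rot: [1.644, 2.676, 0.0]
ft_force: [-2.6, 0.4, 4.4]
opening: 0.268
gripper_force: 71.6
```

```bash
python3 -m jog '[[0.1,0,0,0.001,0,0,0],[0.1,0,0,0.001,0,0,0],[0.1,0,0,0.001,0,0,0],[0.1,0,0,0.001,0,0,0],[0.1,0,0,0,0,0,0]]'
python3 -m jog '[[0.1,0,0,0.001,0,0,0],[0.1,0,0,0.001,0,0,0],[0.1,0,0,0,0,0,0],[0.1,0,0,0,0,0,0],[0.1,0,0,0,0,0,0]]'
```

```text
time: 12.65
tool_pos: [537.1, -220.6, 196.3]
tcp_rot: [1.644, 2.676, 0.0]
ft_force: [-4.0, 0.6, 6.4]
opening: 0.264
gripper_force: 71.9
time: 13.15
tool_pos: [537.1, -220.6, 194.9]
tcp_rot: [1.644, 2.676, 0.0]
ft_force: [-3.8, 1.3, 11.3]
opening: 0.263
gripper_force: 72.6
```

```bash
python3 -m jog '[[0.1,0,0,0.001,0,0,0],[0.1,0,0,0.001,0,0,0],[0.1,0,0,0,0,0,0],[0.1,0,0,0,0,0,0],[0.1,0,0,0,0,0,0]]'
python3 -m jog '[[0.1,0,0,0.001,0,0,0],[0.1,0,0,0,0,0,0],[0.1,0,0,0,0,0,0],[0.1,0,0,0,0,0,0],[0.1,0,0,0,0,0,0]]'
```

```text
time: 13.65
tool_pos: [537.1, -220.7, 194.0]
tcp_rot: [1.644, 2.676, 0.0]
ft_force: [-6.8, 1.3, 17.6]
opening: 0.263
gripper_force: 73.6
time: 14.15
tool_pos: [537.1, -220.7, 193.7]
tcp_rot: [1.644, 2.675, 0.0]
ft_force: [-7.7, 2.6, 23.3]
opening: 0.263
gripper_force: 74.4
```

```bash
python3 -m jog '[[0.1,0,0,0.001,0,0,0],[0.1,0,0,0,0,0,0],[0.1,0,0,0,0,0,0],[0.1,0,0,0,0,0,0],[0.1,0,0,0,0,0,0]]'
```

```text
time: 14.65
tool_pos: [537.1, -220.7, 193.7]
tcp_rot: [1.643, 2.675, 0.0]
ft_force: [-9.2, 2.9, 30.4]
opening: 0.264
gripper_force: 75.3
```

The push is home: a hard stop at TCP z 193.7, after about 9 mm of travel from plug contact. I'll relax the push, release, and retreat upward.

```bash
python3 -m jog '[[0.1,0,0,-0.003,0,0,0],[0.7,0,0,0,0,0,0],[0.7,0,0,0,0,0,0],[0.7,0,0,0,0,0,0],[0.7,0,0,0,0,0,0]]' 
python3 -m jog '[[0.7,0,0,-0.01,0,0,0],[0.7,0,0,-0.03,0,0,0],[0.7,0,0,-0.03,0,0,0],[0,0,0,0,0,0,0],[0,0,0,0,0,0,0]]' 
python3 -m jog '[[0,0.03,0,0,0,0,0],[0,0.034,0,0,0,0,0],[0,0,0,0,0,0,0],[0,0,0,0,0,0,0],[0,0,0,0,0,0,0]]' 
python3 - <<'E'
from h import *
s=cap("scene");d=cap("side")
a,b=(265,240),(349,260)
f=lambda im,c:cv2.resize(im[c[1]-50:c[1]+50,c[0]-35:c[0]+35],(400,571),interpolation=2)
cv2.imwrite("pics/c4.png",np.hstack([f(s["color"],a),f(d["color"],b)]))
o=r.get_obs();X=mat(o)[:3,:3].T@(o["tool_pos"]-np.array([537.1,-220.7,0]));print(X)
E
```

```text
time: 15.15
tool_pos: [537.3, -220.6, 191.9]
tcp_rot: [-1.644, -2.677, -0.0]
ft_force: [-0.3, 0.3, 0.9]
opening: 0.696
gripper_force: 0.0
time: 15.65
tool_pos: [537.4, -220.7, 263.2]
tcp_rot: [1.643, 2.675, 0.001]
ft_force: [-0.6, -0.5, -1.0]
opening: 0.372
gripper_force: 0.0
time: 16.15
tool_pos: [508.2, -164.5, 261.8]
tcp_rot: [-1.646, -2.676, 0.001]
ft_force: [0.4, 0.1, -0.3]
opening: -0.0
gripper_force: 0.0
[  62.86846298   -0.51478687 -261.96388141]
```

View pics/c4.png

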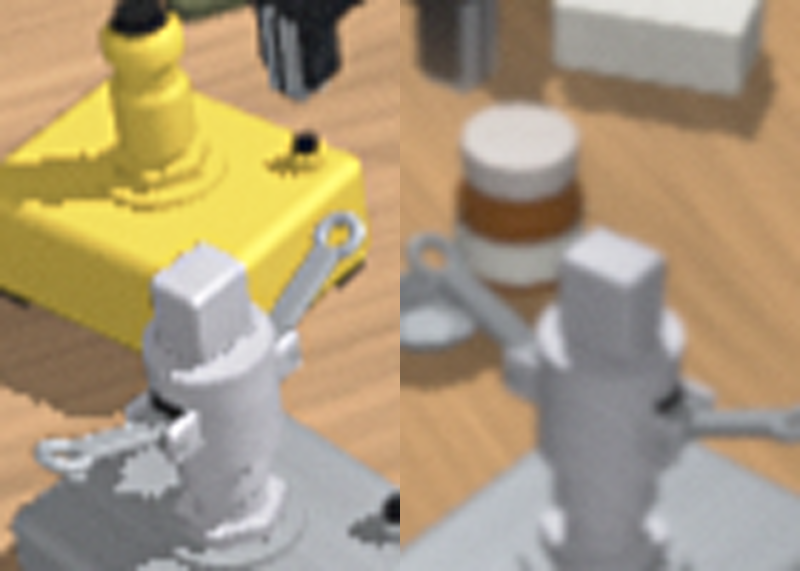

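```bash
python3 -m jog '[[0,0,0,0.02,0,0,0],[0,0,0,0.02,0,0,0],[0,0,0,0.012,0,0,0],[0,0,0,0.003,0,0,0],[0,0,0,0,0,0,0]]' 
python3 -m jog '[[0,0,0,0.003,0,0,0],[0,0,0,0.003,0,0,0],[0,0,0,0.003,0,0,0],[0,0,0,0.003,0,0,0],[0,0,0,0,0,0,0]]'
```

```text
time: 16.75
tool_pos: [508.2, -163.8, 207.0]
tcp_rot: [-1.645, -2.676, 0.0]
ft_force: [-0.5, 0.1, 0.3]
opening: -0.002
gripper_force: 0.0
time: 17.25
tool_pos: [507.9, -163.4, 195.0]
tcp_rot: [-1.644, -2.677, 0.0]
ft_force: [-0.9, -0.4, -0.2]
opening: 0.003
gripper_force: 0.0
```

```bash
python3 -m jog '[[0,0,0,0.003,0,0,0],[0,0,0,0.003,0,0,0],[0,0,0,0.003,0,0,0],[0,0.001,0,0.003,0,0,0],[0,0,0,0,0,0,0]]' 
python3 -m jog '[[0,0.001,0,0.003,0,0,0],[0,0.001,0,0.003,0,0,0],[0,0.001,0,0.003,0,0,0],[0,0.001,0,0.003,0,0,0],[0,0,0,0,0,0,0]]'
```

```text
time: 17.75
tool_pos: [507.9, -162.7, 183.0]
tcp_rot: [1.644, 2.677, 0.0]
ft_force: [-0.2, -0.8, 1.1]
opening: 0.001
gripper_force: 0.5
time: 18.25
tool_pos: [505.7, -158.4, 170.9]
tcp_rot: [-1.643, -2.677, -0.0]
ft_force: [-0.9, 1.9, 2.5]
opening: 0.0
gripper_force: 1.0
```

```bash
python3 -m jog '[[0,0.001,0,0.003,0,0,0],[0,0.001,0,0.003,0,0,0],[0,0,0,0,0,0,0],[0,0,0,0,0,0,0],[0,0,0,0,0,0,0]]'
python3 - <<'E'
from h import *
s=cap("scene");d=cap("side");w=cap("wrist")
u=np.array([-.448,.894])
X0=np.array([537.1,-220.7])
for n,p in(("s",s),("d",d),("w",w)):
    print(n,[(round(q["conf"],2),[round(b*k,1) for b,k in zip(q["box"],(640,480,640,480))]) for q in r.find_in("cam_a_ring",p)])
    for th in(40,20,10,0):
        rad=30+51*np.cos(np.radians(th));z=116.5+23+51*np.sin(np.radians(th));print(th,proj(p,[*(X0+u*rad),z])[0].round(1),proj(p,[*(X0-u*rad),z])[0].round(1))
a,b=(275,235),(335,250)
f=lambda im,c:cv2.resize(im[c[1]-35:c[1]+35,c[0]-35:c[0]+35],(400,400),interpolation=2)
cv2.imwrite("pics/c5.png",np.hstack([f(s["color"],a),f(d["color"],b)]))
E
```

```text
time: 18.75
tool_pos: [504.9, -157.5, 165.1]
tcp_rot: [-1.644, -2.677, 0.0]
ft_force: [1.2, -0.5, 0.7]
opening: 0.003
gripper_force: 0.6
s [(0.62, [277.8, 238.2, 18.9, 9.5])]
40 [286.9 230.7] [242.4 265.3]
20 [290.1 233.9] [240.4 273.1]
10 [291.  236.3] [240.3 276.6]
0 [291.6 239.1] [240.6 279.8]
d []
40 [321.  252.3] [379.8 278.1]
20 [317.6 256.9] [383.4 286.2]
10 [316.7 259.9] [384.2 290.2]
0 [316.5 263.2] [384.3 293.9]
w [(0.72, [288.3, 255.2, 49.0, 127.3])]
40 [313.1 329.7] [311.9 565.3]
20 [313.2 291.3] [311.9 546. ]
10 [313.2 278.2] [311.9 533.6]
0 [313.2 269.3] [311.9 519.9]
```

View pics/c5.png

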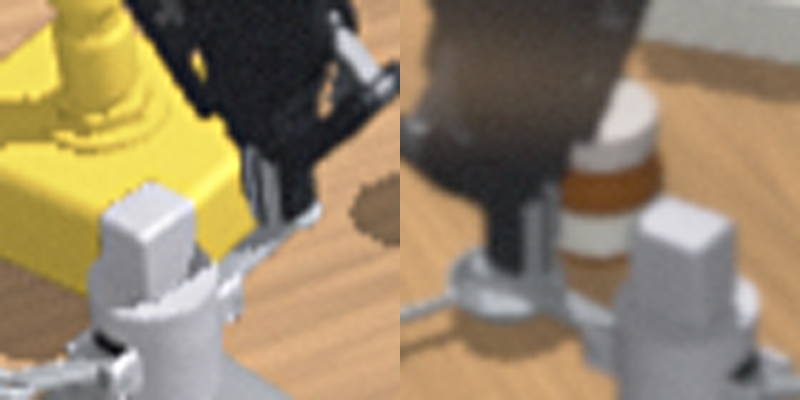

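The picture shows the closed fingertips resting on the first arm near its ring at (300,215) in the left crop. The arm is already nearly level and the coupling is upright, so I'll keep swinging.

```bash
python3 -m jog '[[0,0.001,0,0.003,0,0,0],[0,0.001,0,0.003,0,0,0],[0,0.001,0,0.003,0,0,0],[0,0.001,0,0.003,0,0,0],[0,0,0,0,0,0,0]]' 
python3 -m jog '[[0,0.001,0,0.003,0,0,0],[0,0,0,0.003,0,0,0],[0,0,0,0.003,0,0,0],[0,0,0,0.003,0,0,0],[0,0,0,0,0,0,0]]'
```

```text
time: 19.55
tool_pos: [503.3, -153.9, 153.1]
tcp_rot: [1.644, 2.677, -0.0]
ft_force: [0.2, -1.9, 3.8]
opening: -0.001
gripper_force: 1.5
time: 20.05
tool_pos: [502.4, -152.3, 141.0]
tcp_rot: [-1.643, -2.676, -0.0]
ft_force: [0.5, -0.9, 3.4]
opening: 0.002
gripper_force: 1.1
```

```bash
python3 -m jog '[[0,0,0,0.003,0,0,0],[0,0,0,0.003,0,0,0],[0,0,0,0.002,0,0,0],[0,0,0,0.002,0,0,0],[0,0,0,0,0,0,0]]' 
python3 -m jog '[[0,0,0,0.002,0,0,0],[0,0,0,0.001,0,0,0],[0,0,0,0.001,0,0,0],[0,0,0,0,0,0,0],[0,0,0,0,0,0,0]]'
```

```text
time: 20.55
tool_pos: [502.3, -152.3, 130.9]
tcp_rot: [-1.643, -2.676, -0.0]
ft_force: [-0.6, 0.6, 3.4]
opening: -0.002
gripper_force: 1.4
time: 21.05
tool_pos: [502.6, -152.7, 127.2]
tcp_rot: [-1.644, -2.677, 0.0]
ft_force: [-0.2, -0.1, 3.1]
opening: 0.001
gripper_force: 1.3
```

```bash
python3 -m jog '[[0,0,0,0.0015,0,0,0],[0,0,0,0.0015,0,0,0],[0,0,0,0.001,0,0,0],[0,0,0,0,0,0,0],[0,0,0,0,0,0,0]]' 
python3 -m jog '[[0,0,0,0.0015,0,0,0],[0,0,0,0.0015,0,0,0],[0,0,0,0.001,0,0,0],[0,0,0,0,0,0,0],[0,0,0,0,0,0,0]]'
```

```text
time: 21.55
tool_pos: [502.6, -152.6, 123.1]
tcp_rot: [-1.644, -2.677, -0.0]
ft_force: [-0.6, 0.8, 2.8]
opening: -0.002
gripper_force: 1.2
time: 22.05
tool_pos: [503.1, -152.9, 120.6]
tcp_rot: [1.644, 2.676, 0.001]
ft_force: [-2.8, 1.1, 16.1]
opening: -0.0
gripper_force: 6.4
```

```bash
python3 -m jog '[[0,0,0,0.001,0,0,0],[0,0,0,0,0,0,0],[0,0,0,0,0,0,0],[0,0,0,0,0,0,0],[0,0,0,0,0,0,0]]'
python3 - <<'E'
from h import *
s=cap("scene");w=cap("wrist");cv2.imwrite("pics/w4.png",w["color"])
u=np.array([-.448,.894]);X0=np.array([537.1,-220.7])
for n,p in(("s",s),("w",w)):
    print(n,[(round(q["conf"],2),[round(b*k,1) for b,k in zip(q["box"],(640,480,640,480))]) for q in r.find_in("cam_a_ring",p)])
    for th in(40,0,-20,-30,-40):
        rad=30+51*np.cos(np.radians(th));z=116.5+23+51*np.sin(np.radians(th));print(th,proj(p,[*(X0+u*rad),z])[0].round(1))
E
```

```text
time: 22.55
tool_pos: [503.2, -153.0, 120.1]
tcp_rot: [1.643, 2.675, 0.001]
ft_force: [-3.3, 2.8, 20.8]
opening: -0.0
gripper_force: 8.3
s []
40 [286.9 230.7]
0 [291.6 239.1]
-20 [291.3 245.5]
-30 [290.5 248.9]
-40 [289.3 252.5]
w [(0.83, [307.7, 373.3, 13.6, 23.9])]
40 [311.8 433.7]
0 [312.  329.4]
-20 [311.9 313.3]
-30 [311.9 312.3]
-40 [311.9 315. ]
```

```bash
python3 -m jog '[[0,0,0,-0.015,0,0,0],[0,0,0,-0.025,0,0,0],[0,0,0,-0.03,0,0,0],[0,0,0,-0.03,0,0,0],[0,0,0,-0.025,0,0,0]]'
python3 -m jog '[[0,-0.03,0,0,0,0,0],[0,-0.04,0,0,0,0,0],[0,-0.04,0,0,0,0,0],[0,-0.03,0,0,0,0,0],[0,0,0,0,0,0,0]]'
python3 - <<'E'
from h import *
s=cap("scene");d=cap("side");w=cap("wrist");cv2.imwrite("pics/w5.png",w["color"])
u=np.array([-.448,.894]);X0=np.array([537.1,-220.7])
o=r.get_obs();print(mat(o)[:3,:3].T@(o["tool_pos"]-np.array([*X0,0])))
for n,p in(("s",s),("d",d),("w",w)):
    print(n,[(round(q["conf"],2),[round(b*k,1) for b,k in zip(q["box"],(640,480,640,480))]) for q in r.find_in("cam_a_ring",p)])
    for th in(-20,-40):
        rad=30+51*np.cos(np.radians(th));z=116.5+23+51*np.sin(np.radians(th));print(th,proj(p,[*(X0+u*rad),z])[0].round(1))
f=lambda im,c:cv2.resize(im[c[1]-35:c[1]+35,c[0]-35:c[0]+35],(400,400),interpolation=2)
cv2.imwrite("pics/c6.png",np.hstack([f(s["color"],(270,245)),f(d["color"],(340,265))]))
E
```

```text
time: 23.25
tool_pos: [502.6, -152.9, 244.4]
tcp_rot: [1.644, 2.677, 0.0]
ft_force: [0.5, 0.7, -0.7]
opening: 0.0
gripper_force: 0.0
time: 23.75
tool_pos: [566.2, -283.2, 242.4]
tcp_rot: [1.651, 2.67, -0.004]
ft_force: [-1.0, -0.5, -0.6]
opening: 0.005
gripper_force: 0.0
[-6.20210404e+01 -1.55869784e-01 -2.42640814e+02]
s [(0.53, [282.0, 249.1, 12.5, 2.8]), (0.21, [266.8, 334.6, 30.8, 53.5])]
-20 [291.3 245.5]
-40 [289.3 252.5]
d []
-20 [317.8 270.5]
-40 [321.3 277.9]
w [(0.92, [296.6, 36.8, 32.2, 64.2])]
-20 [313.5  20.5]
-40 [313.4  41.9]
```

View pics/c6.png

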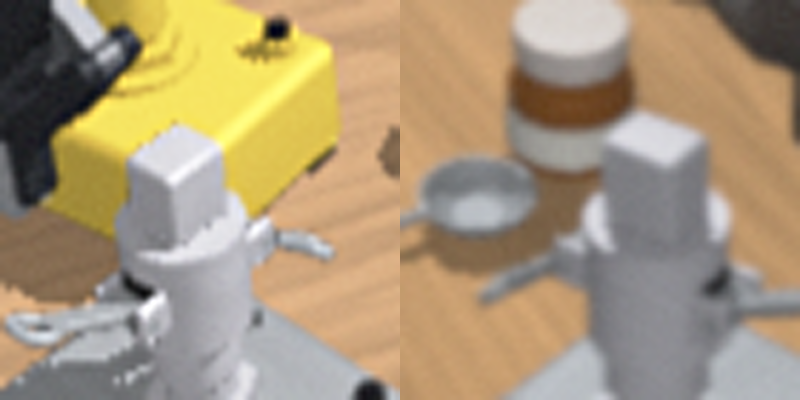

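Left crop: the first arm is down, with its ring at about (325,255). Right crop: it slopes down to about (490,295), which matches the predicted −40° stop. The coupling is upright and arm b is still raised, so I'll swing that one now.

```bash
python3 -m jog '[[0,0,0,0.02,0,0,0],[0,0,0,0.02,0,0,0],[0,0,0,0.007,0,0,0],[0,0,0,0.003,0,0,0],[0,0,0,0,0,0,0]]' 
python3 -m jog '[[0,0,0,0.003,0,0,0],[0,0,0,0.003,0,0,0],[0,0,0,0.003,0,0,0],[0,-0.001,0,0.003,0,0,0],[0,0,0,0,0,0,0]]'
python3 -m jog '[[0,-0.001,0,0.003,0,0,0],[0,-0.001,0,0.003,0,0,0],[0,-0.001,0,0.003,0,0,0],[0,-0.001,0,0.003,0,0,0],[0,0,0,0,0,0,0]]'
```

```text
time: 24.55
tool_pos: [566.2, -277.4, 193.5]
tcp_rot: [1.643, 2.677, 0.0]
ft_force: [0.3, 0.2, 0.0]
opening: -0.001
gripper_force: 0.0
time: 25.05
tool_pos: [566.6, -278.6, 181.2]
tcp_rot: [1.644, 2.677, 0.0]
ft_force: [-0.3, 0.6, 2.7]
opening: -0.001
gripper_force: 0.8
time: 25.55
tool_pos: [568.6, -282.8, 169.0]
tcp_rot: [1.644, 2.676, -0.0]
ft_force: [0.4, -1.7, 2.4]
opening: -0.0
gripper_force: 1.1
```

```bash
python3 -m jog '[[0,-0.001,0,0.003,0,0,0],[0,-0.001,0,0.003,0,0,0],[0,-0.001,0,0.003,0,0,0],[0,-0.001,0,0.003,0,0,0],[0,0,0,0,0,0,0]]' 
python3 -m jog '[[0,-0.001,0,0.003,0,0,0],[0,-0.001,0,0.003,0,0,0],[0,-0.001,0,0.003,0,0,0],[0,0,0,0.003,0,0,0],[0,0,0,0,0,0,0]]'
python3 -m jog '[[0,0,0,0.003,0,0,0],[0,0,0,0.003,0,0,0],[0,0,0,0.003,0,0,0],[0,0,0,0.002,0,0,0],[0,0,0,0,0,0,0]]'
```

```text
time: 26.05
tool_pos: [569.4, -284.5, 156.4]
tcp_rot: [-1.642, -2.675, -0.001]
ft_force: [-1.7, 1.6, 3.6]
opening: -0.003
gripper_force: 1.4
time: 26.55
tool_pos: [571.3, -288.0, 144.9]
tcp_rot: [-1.643, -2.677, -0.0]
ft_force: [-0.8, 0.4, 3.3]
opening: 0.001
gripper_force: 1.2
time: 27.05
tool_pos: [571.7, -288.7, 134.2]
tcp_rot: [1.644, 2.676, -0.0]
ft_force: [-0.8, -0.1, 3.9]
opening: -0.004
gripper_force: 1.3
```

```bash
python3 -m jog '[[0,0,0,0.002,0,0,0],[0,0,0,0.002,0,0,0],[0,0,0,0.002,0,0,0],[0,0,0,0.002,0,0,0],[0,0,0,0,0,0,0]]' 
python3 -m jog '[[0,0,0,0.0015,0,0,0],[0,0,0,0.0015,0,0,0],[0,0,0,0.001,0,0,0],[0,0,0,0,0,0,0],[0,0,0,0,0,0,0]]'
```

```text
time: 27.55
tool_pos: [572.0, -289.0, 126.6]
tcp_rot: [1.644, 2.675, -0.0]
ft_force: [0.1, -0.7, 6.7]
opening: -0.0
gripper_force: 2.4
time: 28.05
tool_pos: [572.8, -290.0, 123.8]
tcp_rot: [1.643, 2.673, -0.001]
ft_force: [0.1, -1.8, 11.1]
opening: 0.002
gripper_force: 4.5
```

```bash
python3 -m jog '[[0,0.001,0,0.001,0,0,0],[0,0,0,0.001,0,0,0],[0,0,0,0,0,0,0],[0,0,0,0,0,0,0],[0,0,0,0,0,0,0]]'
```

```text
time: 28.55
tool_pos: [573.0, -289.9, 122.6]
tcp_rot: [1.642, 2.67, -0.001]
ft_force: [0.3, -2.4, 14.7]
opening: -0.001
gripper_force: 5.9
```

```bash
python3 -m jog '[[0,0,0,0.001,0,0,0],[0,0,0,0,0,0,0],[0,0,0,0,0,0,0],[0,0,0,0,0,0,0],[0,0,0,0,0,0,0]]'
```

```text
time: 29.05
tool_pos: [573.2, -290.1, 122.0]
tcp_rot: [1.642, 2.67, -0.001]
ft_force: [-1.2, -2.2, 16.0]
opening: -0.004
gripper_force: 6.5
```

```bash
python3 -m jog '[[0,0.001,0,0.001,0,0,0],[0,0,0,0,0,0,0],[0,0,0,0,0,0,0],[0,0,0,0,0,0,0],[0,0,0,0,0,0,0]]'
```

```text
time: 29.55
tool_pos: [573.2, -289.9, 121.5]
tcp_rot: [1.641, 2.668, -0.002]
ft_force: [-0.6, -2.4, 17.8]
opening: -0.002
gripper_force: 7.5
```

```bash
python3 -m jog '[[0,0.001,0,0.0005,0,0,0],[0,0,0,0.0005,0,0,0],[0,0,0,0,0,0,0],[0,0,0,0,0,0,0],[0,0,0,0,0,0,0]]'
python3 - <<'E'
from h import *
s=cap("scene");w=cap("wrist");d=cap("side");
u=np.array([-.448,.894]);X0=np.array([537.1,-220.7])
for n,p in(("s",s),("d",d),("w",w)):
    print(n,[(round(q["conf"],2),[round(b*k,1) for b,k in zip(q["box"],(640,480,640,480))]) for q in r.find_in("cam_a_ring",p)])
    for th in(-20,-30,-40):
        rad=30+51*np.cos(np.radians(th));z=116.5+23+51*np.sin(np.radians(th));print(th,proj(p,[*(X0-u*rad),z])[0].round(1),proj(p,[*(X0+u*rad),z])[0].round(1))
E
```

```text
time: 30.05
tool_pos: [573.2, -289.7, 121.2]
tcp_rot: [1.641, 2.666, -0.002]
ft_force: [0.3, -3.0, 22.2]
opening: -0.0
gripper_force: 8.7
s [(0.71, [340.9, 338.5, 51.9, 47.9])]
-20 [242.9 284.8] [291.3 245.5]
-30 [244.8 286.4] [290.5 248.9]
-40 [246.9 287.3] [289.3 252.5]
d [(0.43, [315.5, 266.0, 21.5, 14.3])]
-20 [382.4 300.2] [317.8 270.5]
-30 [380.5 302.6] [319.3 274.3]
-40 [378.1 304.4] [321.3 277.9]
w []
-20 [308.5 317.2] [ 308.6 -154.9]
-30 [308.6 299.4] [ 308.7 -125.4]
-40 [308.7 280.9] [308.8 -95.9]
```

```bash
python3 -m jog '[[0,0,0,-0.015,0,0,0],[0,0,0,-0.03,0,0,0],[0,0,0,-0.03,0,0,0],[0,-0.02,0,-0.03,0,0,0],[0,-0.04,0,-0.017,0,0,0]]'
python3 -m jog '[[0,-0.03,0,0,0,0,0],[0,-0.03,0,0,0,0,0],[0,0,0,0,0,0,0],[0,0,0,0,0,0,0],[0,0,0,0,0,0,0]]'
python3 - <<'E'
from h import *
s=cap("scene");w=cap("wrist");d=cap("side");cv2.imwrite("pics/w6.png",w["color"])
u=np.array([-.448,.894]);X0=np.array([537.1,-220.7])
o=r.get_obs();print(o["tool_pos"],mat(o)[:3,:3].T@(o["tool_pos"]-np.array([*X0,0])))
for n,p in(("s",s),("d",d),("w",w)):
  for t in("cam_a_ring","coupling"):
    print(n,t,[(round(q["conf"],2),[round(b*k,1) for b,k in zip(q["box"],(640,480,640,480))]) for q in r.find_in(t,p)])
  for th in(-20,-30,-35,-40,-45):
    P=[]
    for sg in(-1,1):
      for L in(51,61):
        rad=30+L*np.cos(np.radians(th));z=116.5+23+L*np.sin(np.radians(th));P.append([*(X0+sg*u*rad),z])
    print(th,"b51,b61,a51,a61",proj(p,P).round(1).tolist())
E
```

```text
time: 30.85
tool_pos: [597.9, -335.9, 241.5]
tcp_rot: [-1.637, -2.68, -0.004]
ft_force: [1.5, -0.8, 0.5]
opening: 0.0
gripper_force: 0.0
time: 31.35
tool_pos: [623.9, -390.9, 238.4]
tcp_rot: [-1.641, -2.676, -0.002]
ft_force: [-0.3, 0.2, 0.3]
opening: -0.001
gripper_force: 0.0
[ 624.31935374 -391.3448565   239.29194175] [-191.36790564    0.34964362 -239.51141631]
s cam_a_ring [(0.43, [282.0, 248.1, 9.5, 3.2])]
s coupling [(0.58, [241.1, 230.6, 49.6, 62.6])]
-20 b51,b61,a51,a61 [[242.9, 284.8], [240.0, 288.5], [291.3, 245.5], [294.0, 244.4]]
-30 b51,b61,a51,a61 [[244.8, 286.4], [242.2, 290.3], [290.5, 248.9], [293.1, 248.5]]
-35 b51,b61,a51,a61 [[245.8, 286.9], [243.5, 291.0], [289.9, 250.7], [292.4, 250.6]]
-40 b51,b61,a51,a61 [[246.9, 287.3], [244.8, 291.4], [289.3, 252.5], [291.6, 252.7]]
-45 b51,b61,a51,a61 [[248.1, 287.5], [246.3, 291.7], [288.5, 254.2], [290.8, 254.8]]
d cam_a_ring [(0.62, [316.3, 273.9, 16.8, 8.0]), (0.59, [227.4, 270.6, 25.0, 31.5])]
d coupling [(0.68, [317.0, 252.8, 67.5, 59.8]), (0.43, [362.2, 281.6, 20.0, 25.9])]
-20 b51,b61,a51,a61 [[382.4, 300.2], [386.5,
[... 167 characters left out ...]
.8, 307.5], [320.3, 276.1], [317.1, 276.8]]
-40 b51,b61,a51,a61 [[378.1, 304.4], [381.3, 308.4], [321.3, 277.9], [318.4, 279.0]]
-45 b51,b61,a51,a61 [[376.7, 305.0], [379.6, 309.2], [322.5, 279.7], [319.8, 281.1]]
w cam_a_ring []
w coupling [(0.83, [290.4, 0.0, 33.0, 72.9])]
-20 b51,b61,a51,a61 [[310.9, 66.6], [310.9, 82.9], [312.3, -196.6], [312.4, -206.1]]
-30 b51,b61,a51,a61 [[311.0, 63.1], [311.0, 78.2], [312.3, -181.1], [312.4, -188.0]]
-35 b51,b61,a51,a61 [[311.0, 60.5], [311.0, 75.0], [312.3, -173.0], [312.4, -178.6]]
-40 b51,b61,a51,a61 [[311.1, 57.4], [311.1, 71.2], [312.3, -164.8], [312.3, -169.0]]
-45 b51,b61,a51,a61 [[311.1, 53.8], [311.1, 66.9], [312.2, -156.6], [312.3, -159.4]]
```

```bash
python3 -m jog '[[0,0.03,0,0,0,0,0],[0,0.045,0,0,0,0,0],[0,0.042,0,0,0,0,0],[0,0,0,0.02,0,0,0],[0,0,0,0.02,0,0,0]]'
python3 -m jog '[[0,0,0,0.025,0,0,0],[0,0,0,0.02,0,0,0],[0,0,0,0.015,0,0,0],[0,0,0,0.004,0,0,0],[0,0,0,0,0,0,0]]'
python3 -m jog '[[0,0,0,0.002,0,0,0],[0,0,0,0.002,0,0,0],[0,0,0,0.002,0,0,0],[0,0,0,0.001,0,0,0],[0,0,0,0,0,0,0]]'
```

```text
time: 32.3
tool_pos: [571.8, -286.9, 200.1]
tcp_rot: [1.64, 2.677, 0.001]
ft_force: [0.4, -1.2, -0.7]
opening: -0.001
gripper_force: 0.0
time: 32.8
tool_pos: [571.4, -288.3, 135.0]
tcp_rot: [-1.644, -2.677, -0.0]
ft_force: [-0.5, 0.9, 1.5]
opening: 0.002
gripper_force: 0.0
time: 33.3
tool_pos: [571.9, -288.6, 128.7]
tcp_rot: [1.644, 2.676, 0.0]
ft_force: [0.7, -0.0, 3.3]
opening: 0.006
gripper_force: 1.1
```

```bash
python3 -m jog '[[0,0.001,0,0.001,0,0,0],[0,0.001,0,0.001,0,0,0],[0,0,0,0,0,0,0],[0,0,0,0,0,0,0],[0,0,0,0,0,0,0]]'
python3 -m jog '[[0,0,0,0.001,0,0,0],[0,0,0,0.001,0,0,0],[0,0,0,0,0,0,0],[0,0,0,0,0,0,0],[0,0,0,0,0,0,0]]'
```

```text
time: 33.8
tool_pos: [571.4, -287.5, 127.1]
tcp_rot: [1.643, 2.674, -0.0]
ft_force: [0.6, -2.0, 4.6]
opening: 0.004
gripper_force: 2.5
time: 34.3
tool_pos: [571.8, -287.7, 126.0]
tcp_rot: [1.643, 2.673, -0.0]
ft_force: [0.0, -1.0, 9.2]
opening: -0.0
gripper_force: 4.0
```

```bash
python3 -m jog '[[0,0,0,0.001,0,0,0],[0,0,0,0.001,0,0,0],[0,0,0,0.001,0,0,0],[0,0,0,0,0,0,0],[0,0,0,0,0,0,0]]'
python3 -m jog '[[0,0,0,0.001,0,0,0],[0,0,0,0,0,0,0],[0,0,0,0,0,0,0],[0,0,0,0,0,0,0],[0,0,0,0,0,0,0]]'
```

```text
time: 34.8
tool_pos: [572.5, -288.6, 123.9]
tcp_rot: [1.642, 2.671, -0.0]
ft_force: [0.3, -1.8, 13.0]
opening: 0.003
gripper_force: 5.6
time: 35.3
tool_pos: [572.8, -288.8, 123.2]
tcp_rot: [1.642, 2.67, -0.001]
ft_force: [-0.2, -3.0, 16.1]
opening: 0.004
gripper_force: 6.2
```

```bash
python3 -m jog '[[0,0,0,-0.001,0,0,0],[0,0,0,-0.001,0,0,0],[0,0,0,0,0,0,0],[0,0,0,0,0,0,0],[0,0,0,0,0,0,0]]'
python3 -m jog '[[0,0,0,-0.001,0,0,0],[0,0,0,-0.001,0,0,0],[0,0,0,0,0,0,0],[0,0,0,0,0,0,0],[0,0,0,0,0,0,0]]'
python3 - <<'E'
import cv2,numpy as np
g=cv2.imread("pics/w6.png",0)
print("w6");print([int(v) for v in g[30:100,309:314].mean(1)])
for y in range(40,84,4):print(y,g[y,290:334:2].tolist())
E
```

```text
time: 35.8
tool_pos: [572.6, -289.0, 123.8]
tcp_rot: [1.642, 2.67, -0.001]
ft_force: [2.4, -5.7, 7.0]
opening: -0.0
gripper_force: 4.5
time: 36.3
tool_pos: [572.0, -288.7, 124.8]
tcp_rot: [1.643, 2.672, -0.001]
ft_force: [3.6, -4.4, 1.8]
opening: 0.001
gripper_force: 2.8
w6
[87, 87, 87, 87, 87, 86, 87, 86, 87, 86, 87, 86, 86, 86, 86, 87, 86, 86, 87, 86, 85, 83, 76, 77, 81, 80, 75, 69, 65, 58, 53, 49, 49, 50, 60, 86, 116, 128, 130, 127, 116, 102, 86, 74, 75, 83, 88, 89, 88, 90, 89, 90, 89, 88, 87, 87, 88, 84, 87, 86, 86, 86, 87, 87, 86, 87, 88, 87, 86, 86]
40 [93, 110, 132, 138, 131, 80, 82, 86, 82, 86, 88, 85, 89, 96, 127, 142, 140, 140, 140, 140, 141, 137]
44 [117, 132, 136, 134, 127, 77, 83, 88, 85, 85, 88, 88, 87, 98, 125, 138, 138, 137, 137, 137, 138, 137]
48 [117, 120, 120, 119, 107, 82, 84, 84, 81, 85, 85, 85, 89, 102, 139, 137, 131, 135, 134, 132, 135, 136]
52 [93, 93, 90, 106, 105, 99, 83, 72, 73, 76, 77, 74, 78, 103, 128, 142, 136, 115, 115, 112, 118, 118]
56 [67, 68, 75, 85, 90, 74, 62, 71, 75, 77, 76, 75, 71, 63, 85, 105, 117, 102, 89, 87, 91, 90]
60 [49, 52, 75, 88, 95, 77, 52, 53, 51, 51, 52, 54, 54, 63, 71, 92, 113, 100, 63, 64, 60, 63]
64 [52, 50, 58, 79, 101, 121, 133, 90, 57, 48, 55, 67, 86, 85, 83, 92, 81, 58, 49, 52, 46, 49]
68 [55, 53, 54, 58, 74, 99, 126, 145, 155, 142, 138, 128, 105, 99, 83, 70, 54, 47, 52, 49, 52, 50]
72 [90, 90, 87, 82, 87, 75, 73, 82, 89, 98, 91, 83, 80, 72, 73, 73, 70, 66, 67, 59, 59, 61]
76 [90, 85, 84, 86, 91, 89, 88, 83, 83, 79, 88, 92, 89, 89, 86, 86, 87, 85, 90, 94, 91, 85]
80 [87, 81, 85, 92, 88, 86, 84, 87, 82, 86, 88, 90, 85, 83, 85, 87, 86, 91, 95, 89, 87, 86]
```

```bash
python3 -m jog '[[0,0,0,-0.02,0,0,0],[0,0,0,-0.04,0,0,0],[0,0,0,-0.045,0,0,0],[0,0,0,-0.045,0,0,0],[0,0.01,0,-0.04,0,0,0]]'
python3 -m jog '[[0,0.035,0,0,0,0,0],[0,0.03,0,0,0,0,0],[0,0,0,0,0,0,0],[0,0,0,0,0,0,0],[0,0,0,0,0,0,0]]'
python3 - <<'E'
from h import *
w=cap("wrist");cv2.imwrite("pics/w7.png",w["color"]);np.savez("w7.npz",**{k:w[k] for k in("R","t","intrinsics","D")})
u=np.array([-.448,.894]);X0=np.array([537.1,-220.7])
o=r.get_obs();print(o["tool_pos"],mat(o)[:3,:3].T@(o["tool_pos"]-np.array([*X0,0])))
for t in("cam_a_ring","coupling"):
    print(t,[(round(q["conf"],2),[round(b*k,1) for b,k in zip(q["box"],(640,480,640,480))]) for q in r.find_in(t,w)])
L=[[*(X0+u*dy+np.array([.894,.448])*dx),116.5+81] for dx,dy in((-12,-15),(12,-15),(12,15),(-12,15),(0,0))];print("lug",proj(w,L).round(1).tolist())
for th in(-30,-35,-40,-45):
    P=[[*(X0+sg*u*(30+l*np.cos(np.radians(th)))),139.5+l*np.sin(np.radians(th))] for sg in(-1,1) for l in(45,51,61)]
    print(th,"b45,51,61 a..",proj(w,P)[:,1].round(1).tolist(),proj(w,P)[0,0])
g=w["color"].max(2).astype(int)
c=int(proj(w,P)[0,0]);print(c)
print("rows80-180",g[80:180,c-2:c+3].mean(1).astype(int).tolist());print("rows250-360",g[250:360,c-2:c+3].mean(1).astype(int).tolist())
E
```

```text
time: 36.8
tool_pos: [565.3, -278.0, 315.4]
tcp_rot: [-1.645, -2.675, 0.001]
ft_force: [-0.2, -0.6, 0.0]
opening: 0.003
gripper_force: 0.0
time: 37.3
tool_pos: [536.4, -220.4, 313.6]
tcp_rot: [-1.645, -2.675, 0.001]
ft_force: [0.4, -0.1, 0.9]
opening: 0.002
gripper_force: 0.0
[ 536.50007387 -220.62796565  313.65269525] [   0.45386747   -0.8099577  -313.65190309]
cam_a_ring [(0.74, [303.4, 133.7, 21.3, 62.8])]
coupling [(0.9, [281.5, 131.4, 60.8, 145.5])]
lug [[296.4, 258.7], [329.7, 258.8], [330.4, 218.0], [296.0, 217.9], [313.1, 238.7]]
-30 b45,51,61 a.. [284.5, 288.2, 294.1, 138.9, 132.9, 123.0] 312.82199089481236
-35 b45,51,61 a.. [281.2, 284.4, 289.7, 141.3, 135.7, 126.5] 312.8317882131758
-40 b45,51,61 a.. [277.8, 280.6, 285.1, 144.0, 138.8, 130.3] 312.84237362631245
-45 b45,51,61 a.. [274.2, 276.6, 280.4, 147.0, 142.2, 134.4] 312.85367531701814
312
rows80-180 [143, 142, 144, 145, 146, 148, 150, 150, 152, 153, 155, 156, 157, 156, 156, 157, 156, 155, 155, 156, 155, 153, 153, 152, 151, 151, 148, 150, 150, 148, 148, 147, 148, 146, 147, 145, 144, 144, 141, 142, 142, 142, 142, 143, 143, 144, 145, 145, 147, 146, 144, 140, 141, 146, 141, 124, 108, 115, 134, 146, 146, 147, 146, 140, 137, 136, 141, 141, 140, 141, 140, 141, 140, 141, 141, 141, 141, 140, 139, 139, 140, 139, 140, 140, 139, 140, 140, 140, 139, 140, 140, 139, 140, 138, 139, 140, 139, 139, 139, 135]
rows250-360 [155, 155, 152, 155, 157, 156, 155, 151, 135, 110, 86, 80, 77, 71, 72, 73, 73, 72, 75, 77, 82, 83, 86, 86, 85, 85, 81, 65, 44, 28, 24, 22, 25, 26, 24, 22, 23, 26, 22, 24, 24, 22, 22, 22, 23, 25, 25, 23, 26, 24, 25, 24, 26, 23, 23, 25, 19, 26, 28, 21, 23, 24, 25, 22, 25, 29, 35, 35, 34, 31, 28, 23, 23, 23, 25, 25, 26, 25, 24, 23, 24, 23, 23, 23, 26, 22, 24, 26, 21, 24, 26, 21, 24, 23, 22, 22, 24, 24, 23, 23, 25, 24, 20, 23, 21, 24, 24, 22, 22, 24]
```

```bash
python3 -m jog '[[0,-0.03,0,0,0,0,0],[0,-0.045,0,0,0,0,0],[0,-0.045,0,-0.005,0,0,0],[0,0,0,0,0,0,0],[0,0,0,0,0,0,0]]'
python3 - <<'E'
from h import *
w=cap("wrist");cv2.imwrite("pics/w8.png",w["color"])
u=np.array([-.448,.894]);X0=np.array([537.1,-220.7])
for t in("cam_b_ring","coupling"):
    print(t,[(round(q["conf"],2),[round(b*k,1) for b,k in zip(q["box"],(640,480,640,480))]) for q in r.find_in(t,w)])
L=[[*(X0+u*dy+np.array([.894,.448])*dx),116.5+81] for dx,dy in((0,-15),(0,15))];print("lug",proj(w,L).round(1).tolist())
for th in(-25,-30,-35,-40,-45):
    P=[[*(X0+sg*u*(30+l*np.cos(np.radians(th)))),139.5+l*np.sin(np.radians(th))] for sg in(-1,1) for l in(45,51,61)]
    print(th,"b45,51,61 a..",proj(w,P)[:,1].round(1).tolist(),proj(w,P)[0,0].round(1))
g=w["color"].max(2).astype(int);c=int(round(proj(w,P)[0,0]))
for y in range(60,190,1):print(y,g[y,c-2:c+3].mean().astype(int),end="; ")
E
```

```text
time: 37.95
tool_pos: [590.6, -328.2, 318.2]
tcp_rot: [-1.647, -2.674, 0.0]
ft_force: [0.3, 0.5, 0.7]
opening: -0.006
gripper_force: 0.0
cam_b_ring [(0.87, [299.0, 106.4, 26.3, 62.9])]
coupling [(0.81, [276.2, 1.8, 65.1, 169.0])]
lug [[313.1, 80.6], [313.2, 31.4]]
-25 b45,51,61 a.. [160.7, 166.6, 176.2, -12.9, -18.7, -28.1] 312.9
-30 b45,51,61 a.. [158.5, 164.1, 173.1, -8.9, -14.1, -22.5] 312.9
-35 b45,51,61 a.. [156.0, 161.2, 169.7, -4.6, -9.2, -16.7] 312.9
-40 b45,51,61 a.. [153.2, 158.1, 165.9, -0.2, -4.2, -10.7] 312.9
-45 b45,51,61 a.. [150.2, 154.6, 161.8, 4.4, 1.0, -4.6] 312.9
60 164; 61 164; 62 164; 63 164; 64 164; 65 165; 66 164; 67 165; 68 164; 69 163; 70 162; 71 161; 72 162; 73 163; 74 164; 75 165; 76 164; 77 160; 78 151; 79 135; 80 117; 81 99; 82 80; 83 67; 84 63; 85 61; 86 61; 87 63; 88 73; 89 96; 90 113; 91 119; 92 118; 93 118; 94 119; 95 119; 96 119; 97 121; 98 127; 99 135; 100 143; 101 149; 102 146; 103 125; 104 87; 105 51; 106 53; 107 76; 108 91; 109 94; 110 97; 111 98; 112 98; 113 96; 114 93; 115 93; 116 92; 117 90; 118 86; 119 78; 120 69; 121 66; 122 74; 123 78; 124 77; 125 77; 126 76; 127 77; 128 76; 129 76; 130 77; 131 78; 132 78; 133 81; 134 82; 135 86; 136 88; 137 89; 138 90; 139 91; 140 91; 141 91; 142 90; 143 90; 144 92; 145 91; 146 91; 147 90; 148 91; 149 90; 150 91; 151 89; 152 91; 153 90; 154 90; 155 88; 156 88; 157 96; 158 104; 159 106; 160 107; 161 103; 162 102; 163 112; 164 127; 165 130; 166 123; 167 105; 168 95; 169 101; 170 107; 171 108; 172 111; 173 111; 174 112; 175 111; 176 112; 177 112; 178 112; 179 111; 180 112; 181 110; 182 109; 183 108; 184 108; 185 106; 186 108; 187 121; 188 136; 189 148;
```

```bash
python3 -m jog '[[0,0.02,0,0.03,0,0,0],[0,0.0215,0,0.04,0,0,0],[0,0,0,0.04,0,0,0],[0,0,0,0.04,0,0,0],[0,0,0,0.025,0,0,0]]'
python3 -m jog '[[0,0,0,0.006,0,0,0],[0,0,0,0.003,0,0,0],[0,0,0,0.002,0,0,0],[0,0,0,0,0,0,0],[0,0,0,0,0,0,0]]'
```

```text
time: 38.6
tool_pos: [570.6, -287.4, 141.9]
tcp_rot: [-1.639, -2.675, -0.0]
ft_force: [-0.4, 0.3, 0.9]
opening: -0.002
gripper_force: 0.0
time: 39.1
tool_pos: [572.9, -290.0, 134.6]
tcp_rot: [1.643, 2.675, 0.001]
ft_force: [0.1, 0.2, 1.0]
opening: 0.002
gripper_force: 0.0
```

```bash
python3 -m jog '[[0,-0.001,0,0.003,0,0,0],[0,0,0,0.003,0,0,0],[0,0,0,0.002,0,0,0],[0,0,0,0,0,0,0],[0,0,0,0,0,0,0]]'
python3 -m jog '[[0,0,0,0.002,0,0,0],[0,0,0,0.002,0,0,0],[0,0.001,0,0,0,0,0],[0,0,0,0,0,0,0],[0,0,0,0,0,0,0]]'
```

```text
time: 39.6
tool_pos: [572.8, -290.9, 125.4]
tcp_rot: [1.644, 2.676, -0.0]
ft_force: [-0.2, -0.5, 1.2]
opening: -0.002
gripper_force: 0.9
time: 40.1
tool_pos: [573.6, -291.5, 122.5]
tcp_rot: [1.643, 2.672, -0.001]
ft_force: [0.4, -3.0, 4.9]
opening: -0.0
gripper_force: 3.2
```

```bash
python3 -m jog '[[0,0.001,0,0.001,0,0,0],[0,0.001,0,0.001,0,0,0],[0,0,0,0,0,0,0],[0,0,0,0,0,0,0],[0,0,0,0,0,0,0]]'
python3 -m jog '[[0,0.001,0,0.001,0,0,0],[0,0,0,0.0005,0,0,0],[0,0,0,0,0,0,0],[0,0,0,0,0,0,0],[0,0,0,0,0,0,0]]'
```

```text
time: 40.6
tool_pos: [573.6, -291.0, 121.7]
tcp_rot: [1.641, 2.669, -0.002]
ft_force: [0.7, -3.9, 10.7]
opening: 0.001
gripper_force: 5.3
time: 41.1
tool_pos: [573.6, -290.7, 121.0]
tcp_rot: [1.641, 2.667, -0.002]
ft_force: [0.2, -3.9, 14.2]
opening: -0.001
gripper_force: 6.7
```

```bash
python3 -m jog '[[0,0.001,0,0.001,0,0,0],[0,0,0,0.0005,0,0,0],[0,0,0,0,0,0,0],[0,0,0,0,0,0,0],[0,0,0,0,0,0,0]]'
```

```text
time: 41.6
tool_pos: [573.6, -290.5, 120.4]
tcp_rot: [1.641, 2.666, -0.002]
ft_force: [0.3, -4.9, 19.0]
opening: 0.004
gripper_force: 8.4
```

```bash
python3 -m jog '[[0,0,0,0.0005,0,0,0],[0,0,0,0,0,0,0],[0,0,0,0,0,0,0],[0,0,0,0,0,0,0],[0,0,0,0,0,0,0]]'
```

```text
time: 42.1
tool_pos: [573.7, -290.4, 120.2]
tcp_rot: [1.64, 2.665, -0.002]
ft_force: [-1.5, -5.6, 21.6]
opening: -0.002
gripper_force: 8.8
```

```bash
python3 -m jog '[[0,0,0,-0.015,0,0,0],[0,0,0,-0.04,0,0,0],[0,0,0,-0.045,0,0,0],[0,-0.02,0,-0.045,0,0,0],[0,-0.025,0,-0.035,0,0,0]]'
python3 -m jog '[[0,0,0,-0.017,0,0,0],[0,0,0,0,0,0,0],[0,0,0,0,0,0,0],[0,0,0,0,0,0,0],[0,0,0,0,0,0,0]]'
python3 - <<'E'
from h import *
w=cap("wrist")
u=np.array([-.448,.894]);X0=np.array([537.1,-220.7])
for t in("cam_b_ring","coupling"):
    print(t,[(round(q["conf"],2),[round(b*k,1) for b,k in zip(q["box"],(640,480,640,480))]) for q in r.find_in(t,w)])
L=[[*(X0+u*dy),116.5+81] for dy in(-15,15)];print("lug",proj(w,L).round(1).tolist())
for th in(-30,-35,-40,-45):
    P=[[*(X0-u*(30+l*np.cos(np.radians(th)))),139.5+l*np.sin(np.radians(th))] for l in(45,51,61)]
    print(th,proj(w,P)[:,1].round(1).tolist())
g=w["color"].max(2).astype(int);c=313
for y in list(range(66,96))+list(range(145,180)):print(y,g[y,c-2:c+3].mean().astype(int),end="; ")
E
```

```text
time: 42.6
tool_pos: [591.0, -324.8, 298.7]
tcp_rot: [1.641, 2.679, 0.003]
ft_force: [1.0, -0.2, -0.2]
opening: -0.002
gripper_force: 0.0
time: 43.1
tool_pos: [589.9, -325.2, 310.9]
tcp_rot: [-1.641, -2.674, 0.0]
ft_force: [0.2, -0.9, 0.3]
opening: -0.004
gripper_force: 0.0
cam_b_ring [(0.74, [301.0, 110.0, 23.0, 63.1])]
coupling [(0.57, [275.7, 0.2, 66.2, 171.1])]
lug [[312.9, 84.3], [313.1, 33.8]]
-30 [162.9, 168.6, 177.7]
-35 [160.3, 165.6, 174.1]
-40 [157.5, 162.4, 170.3]
-45 [154.4, 158.9, 166.1]
66 163; 67 164; 68 165; 69 164; 70 164; 71 164; 72 164; 73 163; 74 162; 75 162; 76 162; 77 163; 78 164; 79 165; 80 164; 81 159; 82 148; 83 132; 84 114; 85 95; 86 76; 87 64; 88 63; 89 62; 90 63; 91 66; 92 80; 93 101; 94 115; 95 118; 145 91; 146 93; 147 93; 148 92; 149 90; 150 91; 151 91; 152 91; 153 91; 154 90; 155 91; 156 91; 157 89; 158 89; 159 91; 160 88; 161 90; 162 98; 163 107; 164 108; 165 107; 166 104; 167 107; 168 123; 169 134; 170 130; 171 116; 172 99; 173 98; 174 106; 175 108; 176 110; 177 112; 178 113; 179 112;
```

```bash
python3 -c "
from rig import r
print(r.sign_off())"
```

```text
the job is handed in; nothing more can be done
None
```

The coupling is fully home on the steel tank and let go, and both cam arms were swung down one after the other. Each met firm resistance at about 20 N, but pictures put the second arm at 36–40° below level, so it may be slightly short of its 40° stop. I handed the job in at about 43 s with the gripper clear; no verdict was returned.

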